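Pin a waveguide section into its sloping calibration stand

ROBOT

A 6-joint arm with a two-finger parallel gripper is mounted at the origin on the work surface. World frame = base frame: x ahead of the robot, y to its left, z up, the work surface at z = 0. Lengths are in mm, angles in degrees, forces in N, time in s.
With the tool pointing down it reaches from about 300 to 850 mm from the base axis. Payload 4.2 kg.
Tool frame: the origin (TCP) lies midway between the tips of the shut fingers; the grasp point (between the pads) lies 19 mm behind it; z points along the fingers, y is the direction in which the jaws open and shut (so a half turn about z gives the same grasp; the last joint's range is limited). The gripper opens to 91 mm and grips with 3 to 60 N. Pads are 32 mm wide; open, the fingers measure 118 mm over their backs; the gripper's body (76 mm by 178 mm) begins 60 mm behind the grasp point.
Start: joints at [-72.708, 18.312, 89.639, -0, 72.044, -1.146], TCP at [181.861, -545.499, 213.976] pointing down, gripper open.
Joint ranges: [-177.97, 177.97], [-48.28, 115.42], [12.27, 149.76], [-77.06, 257.06], [2.81, 150.46], [-146.56, 146.56]. Speed limits (degrees/s): [147.25, 147.25, 180, 180, 180, 180].

INTERFACE

Orientations are given as [roll, pitch, yaw] about the fixed x, y, z axes, in that order (R = Rz(yaw) Ry(pitch) Rx(roll)).
In Python, from workcell import env gives the robot as it stands.
- The arm moves only by the shell command python3 -m jog 'ROWS' [FORCE]. ROWS is JSON, a list of rows, each an object of numbers: "dx", "dy", "dz": the shift along the world's x, y, z in m; "wx", "wy", "wz": the turn, a rotation vector about the world's x, y, z in rad; "grip": the gripper's target within -1 to 1 (shut at 1, half-way at 0, fully open at -1). In form: [{"dx": .., "dy": .., "dz": .., "wx": .., "wy": .., "wz": .., "grip": ..}, ...]. A call has 1 to 10 rows; each row shifts and turns the commanded pose from where the row before left it; what a row does not reach is not made up. A row lasts 1/10 s, in which the tool goes at most 50 mm and 8.59 degrees, less where a joint would pass 70% of its speed; a pose out of reach is approached as far as the arm can. A call with a gripper value outside its range is refused whole. The fingers move at their own pace and stop on an object; FORCE is the grip in N (left out, the last holds). Time passes only in rows, so rows that do not move let the fingers close. It gives the time, the measured TCP pose, the force and the opening at its end, in the units of the state.
- env.state(): the state, without advancing time (a new reading comes with each control period).
- env.grab_frame(name): name is "scene" or "side" or "wrist"; returns the picture (480x640x3 uint8, red, green, blue); there is no depth.
- env.get_calibration(name): a dict with "fx", "fy", "cx", "cy" (pixels), "R" (3x3) and "t" (3): a world point X has camera coordinates R X + t. Camera axes: x right, y down, z forward; pixel columns grow to the right and rows downward; lengths in mm; the calibration is good to about 2 mm. A picture is of the moment at which its call begins: read the wrist's pose just before it. get_calibration takes no time and is no camera call; for the wrist camera it gives the pose at the moment of the call.
- env.job_done(): hands the job in, once; it reports no verdict.
The state is a dict: "time_s": time; "qpos": joint angles; "qvel": joint speeds; "effort": joint torques, N m; "ee_pos": TCP position; "ee_rot": TCP orientation; "force": force on the tool from outside, world axes, zero at the start; "torque": the same for the moment, N m; "gripper_width": finger opening in mm.
Only numpy, scipy, OpenCV 4.12 (cv2) and the standard library are available. Lean on these libraries where they do the work, as an engineer would, in place of code of your own. Each camera call takes 0.05 s, during which the arm holds its last target. There are 200 camera calls.

TASK

Lay the loose waveguide section flat on the sloping bed of the stand, between the side cheeks and down against the ledge, its tongue pointing up the slope, and let go of it. Then swing the hinged keeper shut over the tongue and push the long pin from the rack through keeper, tongue and bed until its knob rests on the keeper. Leave it pinned, let go of everything, and do not move the short pin or the other things on the desk.

Things in the scene. Friction and masses are not known exactly. Their poses are not given: they have to be found in the camera images.
- bed: Fixed aluminium plate 180 x 110 x 16 mm on a stand (base 190 x 120 mm), sloping 30 degrees, face up and back to the robot. Origin: centre of its 12 mm through hole, on the face, 125 mm above the desk. x up the slope (away from the robot), y left across it, z normal to the face, along the hole. Plate spans x -117.5 to 62.5 mm; over 60 mm free below the hole
- ledge (a point): Axes as the bed's. Middle of the stopping face of the ledge across the bed's low end, at bed x -106.5 mm, y 0, z 0; the ledge is 15 mm high. Near it two side cheeks, bed x -100 to -45 mm, leave 76 mm between them (bed y -38 to 38 mm) and flare outward above to 14 mm high, 90 mm apart
- keeper_hinge (a point): Axes as the bed's. Middle of the keeper's hinge axis, which runs along the bed's y at bed x 45 mm, z 13 mm, between two ears (bed x 39 to 55 mm, y 21 to 29 mm to either side, 21 mm high)
- keeper (a joint): Angle of the hinged steel keeper, a strap 36 mm wide, 8 mm thick, reaching 65 mm from the hinge, with a 12 mm hole 45 mm from it. 0 = shut, stopped there: strap parallel to the bed, pointing down the slope, at bed z 9 to 17 mm, its hole over the bed's. Grows as it opens; 1.57 = square to the bed, at most 1.9. Starts open; stays where left (hinge friction 0.08 N m)
- section: Loose brass waveguide section, about 350 g, flange down on the desk: plate 70 x 70 x 8 mm with a tongue 40 mm wide (z 2 to 8 mm). Origin: axis of the tongue's 13 mm hole, level with the plate's underside; x points out along the tongue, z up. Tongue x -35 to 18 mm, plate x -105 to -35 mm. On the bed against the ledge its frame matches the bed's to about 3 mm
- tube (a point): Top centre of the section's upright rectangular tube, to lift it by; axes as the section's. It stands on the plate at section x -65 mm, y 0, is 26 mm (x) by 44 mm (y), from section z 8 to 63 mm, open at the top, walls 4 mm
- long_pin: Long steel pin, about 110 g, upright in one of the rack's holes. Knob: round, 18 mm across, 45 mm tall. Shank 10 mm across, 58 mm long, the last 12 mm tapering to a 4.4 mm nose. Origin: on the axis at the shoulder (underside of the knob), 62 mm above the desk at the start; z from nose to knob. Home: shoulder on the shut keeper, 17 mm above the bed's face
- short_pin: Bystander: short steel pin in the rack's other hole; same knob, shank only 36 mm, so it stands lower. Origin at its shoulder, 40 mm above the desk at the start
- rack: Grey plastic pin rack, fixed, 120 x 50 x 36 mm, origin at the centre of its underside, z up; two square holes, 11 mm wide and 32 mm deep, at x = +-30 mm. Either pin may be in either hole
- wrench: Bystander: a double open-ended steel spanner, 164 mm long, 6 mm thick, lying on the desk
- mouse: Bystander: a black computer mouse, 100 x 58 x 22 mm
- attenuator: Bystander: a round finned aluminium attenuator, 44 mm across, 59 mm tall, standing on the desk
Things that resemble listed ones, but are neither listed nor needed, are in the scene too. Of the things shaped like the section, the brass one is meant.

How it is judged (in metres and radians):
On the way, in this order (a step that is already met when the one before it is completed fails the run):
1. the section lies flat on the bed, tongue up the slope, and is let go (x of section in the frame of bed between -0.005 and 0.005 m and y of section in the frame of bed between -0.005 and 0.005 m and z of section in the frame of bed between -0.003 and 0.003 m and angle between the z axis of section and the z axis of bed, either way round below 0.06 rad and angle between the x axis of section and the x axis of bed, either way round below 0.12 rad and contact force between the fingers and section below 0.2 N), for 0.2 s.
2. the keeper is shut over the tongue (x of section in the frame of bed between -0.005 and 0.005 m and y of section in the frame of bed between -0.005 and 0.005 m and z of section in the frame of bed between -0.003 and 0.003 m and angle between the z axis of section and the z axis of bed, either way round below 0.06 rad and angle between the x axis of section and the x axis of bed, either way round below 0.12 rad and value of joint keeper below 0.06 rad), for 0.2 s.
3. the long pin is through keeper, tongue and bed, its knob on the keeper (all of step 2 and x of long_pin in the frame of bed between -0.004 and 0.004 m and y of long_pin in the frame of bed between -0.004 and 0.004 m and z of long_pin in the frame of bed between 0.014 and 0.02 m and angle between the z axis of long_pin and the z axis of bed, either way round below 0.1 rad), for 0.2 s.
At the end, for the whole second after the job is handed in: Section on the bed (origin within 5 mm of the bed's in x and y, 3 mm in z; flat to 0.06 rad, turned to 0.12), keeper below 0.06 rad, long pin through all: shoulder 14 to 20 mm above the bed's face, within 4 mm of the hole's axis in x and y, parallel to 0.1 rad; all released, at rest (all of step 3 and contact force between the fingers and section below 0.2 N and contact force between the fingers and long_pin below 0.2 N and linear speed of each of long_pin, section below 0.02 m/s); the robot touches nothing.
It fails at once if the short pin is moved more than 20 mm (distance of short_pin from where it was at the start of the episode above 0.02 m).
It fails at once if the spanner is moved more than 30 mm (distance of wrench from where it was at the start of the episode above 0.03 m).
It fails at once if the mouse is moved more than 30 mm (distance of mouse from where it was at the start of the episode above 0.03 m).
It fails at once if the attenuator is moved more than 30 mm (distance of attenuator from where it was at the start of the episode above 0.03 m).
It also fails if it takes over 69 s, if anything falls off the work surface, if the arm or the gripper's body presses on something with over 40 N, if the wrist force passes 120 N, or if a joint passes its speed limit or range.

## Working session

There is one attempt and no reset: what is moved stays moved. The work goes in short steps, Python scripts to look and compute and a shell command to move; the robot and the scene stay as the last step left them, time stands still between calls to the robot, and variables do not carry over. Pictures are saved under pics/ and viewed, about 8 in all and at most 12, crops included, and the job is handed in when it is done.

```bash
ls; mkdir -p pics; python3 - <<'E'
from workcell import env
import cv2
for n in("scene","side"):
    im=env.grab_frame(n); cv2.imwrite(f"pics/{n}0.png",im[:,:,::-1])
    c=env.get_calibration(n); print(n,c)
print(env.state())
E
```

```text
pics
scene {'fx': 446.0252474015748, 'fy': 446.0252474015748, 'cx': 326.34939920228135, 'cy': 249.47334468622614, 'R': array([[ 0.45887816,  0.88849613,  0.002339  ],
       [ 0.64323914, -0.3303929 , -0.69071263],
       [-0.61292271,  0.31845748, -0.72312557]]), 't': array([-238.72379257, -294.59319917, 1232.95050458])}
side {'fx': 501.8320123833919, 'fy': 501.8320123833919, 'cx': 322.3553344846143, 'cy': 242.86436628155184, 'R': array([[-0.91515756, -0.40294082,  0.01119544],
       [-0.25395888,  0.55477708, -0.79229242],
       [ 0.31303598, -0.72791558, -0.61003884]]), 't': array([507.1459459 , 269.88639554, 711.33334546])}
{'time_s': 0.1, 'qpos': array([-7.27080244e+01,  1.83472455e+01,  8.96988497e+01,  1.44711005e-03,
        7.20439321e+01, -1.14552849e+00]), 'qvel': array([-0.03166266, -0.04672431, -0.25108964,  0.05354177, -0.03207102,
        0.03677719]), 'effort': array([-1.74544624e-06, -4.13334703e+01, -2.32510704e+01,  7.28142704e-02,
        4.22784244e-02, -6.72023316e-05]), 'ee_pos': array([ 181.73419525, -545.0530156 ,  213.21553668]), 'ee_rot': array([-1.79910018e+02, -3.17546475e-03,  1.84370544e+01]), 'force': array([ 1.29061965, -0.98538029,  0.13648417]), 'torque': array([ 0.01399265, -0.03101476,  0.00807209]), 'gripper_width': 91.28484610352557}
```

View pics/scene0.png

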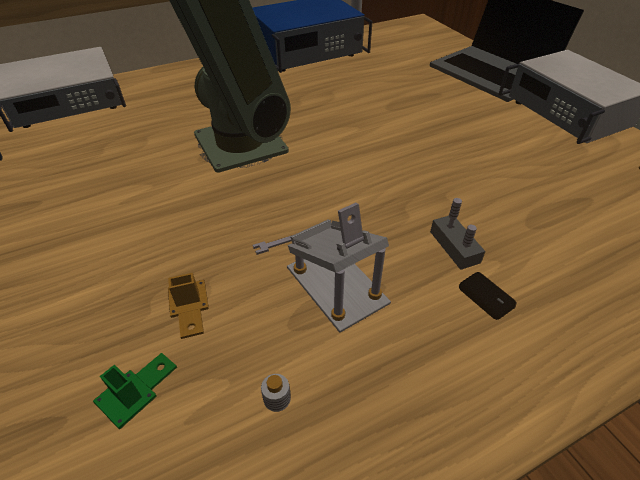

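View pics/side0.png

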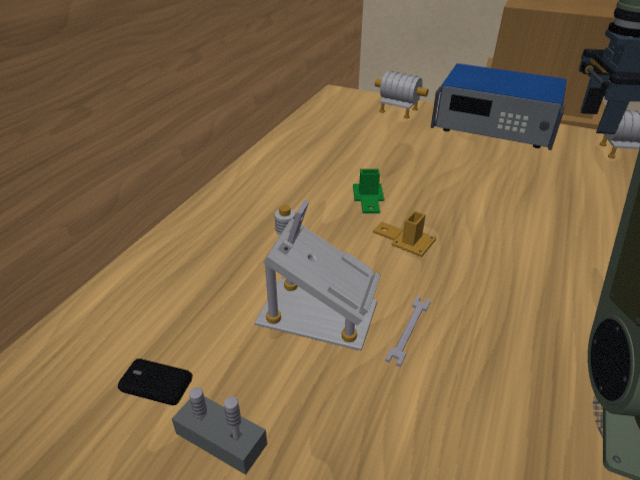

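The scene view shows the brass section at about (187,300) with its tongue toward (191,330). The bed is at (338,245) with the keeper standing open, and the rack is at (457,242) with the taller (long) pin at (455,210). The side view shows the bed hole at about (310,257), and the long pin at (232,410) with its shank visible. The green section is a decoy.

```bash
cat > h.py <<'E'
from workcell import env
import numpy as np, cv2
from scipy.spatial.transform import Rotation as Ro
def ray(c,p):
    d=c["R"].T@np.array([(p[0]-c["cx"])/c["fx"],(p[1]-c["cy"])/c["fy"],1.]); o=-c["R"].T@np.asarray(c["t"]).ravel(); return o,d/np.linalg.norm(d)
def onz(c,p,z): o,d=ray(c,p); return o+d*(z-o[2])/d[2]
def tri(*cp):  # (calib,pixel) pairs -> point, rms miss mm
    A=np.zeros((3,3));b=np.zeros(3);L=[]
    for c,p in cp:
        o,d=ray(c,p);P=np.eye(3)-np.outer(d,d);A+=P;b+=P@o;L.append((P,o))
    X=np.linalg.solve(A,b); return X.round(1),round(float(np.sqrt(np.mean([np.sum((P@(X-o))**2) for P,o in L]))),1)
def proj(c,X):
    q=c["R"]@np.asarray(X,float)+np.asarray(c["t"]).ravel(); return np.array([c["fx"]*q[0]/q[2]+c["cx"],c["fy"]*q[1]/q[2]+c["cy"]])
def wrist(name):
    s=env.state(); c=env.get_calibration("wrist"); im=env.grab_frame("wrist")[:,:,::-1].copy()
    cv2.imwrite(f"pics/{name}.png",im); np.save(f"pics/{name}.npy",c,allow_pickle=True); return c,im
def cal(name): return np.load(f"pics/{name}.npy",allow_pickle=True).item()
E
python3 - <<'E'
from h import *
a=env.get_calibration("scene");b=env.get_calibration("side");w=env.get_calibration("wrist")
for n,p,q in [("tube",(184,281),(415,216)),("tonguehole",(191,327),(383,230)),("bedhole",(338,247),(310,257)),("keepertip",(349,206),(303,205)),("longtop",(456,201),(232,399)),("shorttop",(470,228),(197,389)),
 ("wrench0",(262,248),(397,355)),("atten",(275,380),(285,209))]: print(n,tri((a,p),(b,q)))
im=cv2.imread("pics/scene0.png");h=cv2.cvtColor(im,cv2.COLOR_BGR2HSV)
print("mouse",onz(a,(487,295),11),"wr",onz(b,(421,303),3),onz(b,(397,355),3))
R=w["R"];print("wrist cam pos",-R.T@w["t"],"axes",R.round(2), w["fx"])
E
```

```text
tube (array([ 473.1, -270.8,   64.8]), 4.5)
tonguehole (array([ 536.2, -284.6,    4.8]), 0.3)
bedhole (array([579.4,  -6.5, 121.7]), 1.2)
keepertip (array([590.1,   1.9, 223.9]), 2.1)
longtop (array([559.7, 272.2, 106.6]), 1.3)
shorttop (array([619.5, 265.3,  84.9]), 0.8)
wrench0 (array([393.5, -59. , -56.7]), 40.7)
atten (array([ 728.1, -197.2,   57.8]), 1.3)
mouse [728.22833376 239.06350586  11.        ] wr [ 403.38933464 -101.10831824    3.        ] [407.76299818  32.20974951   3.        ]
wrist cam pos [ 248.42884392 -522.04665608  384.20263953] axes [[ 0.32 -0.95 -0.  ]
 [-0.92 -0.31  0.25]
 [-0.24 -0.08 -0.97]] 357.4114460632579
```

```bash
python3 -m jog '[{"dx":0.036,"dy":0.034,"dz":0.005,"wz":-0.068},{"dx":0.036,"dy":0.034,"dz":0.005,"wz":-0.068},{"dx":0.036,"dy":0.034,"dz":0.005,"wz":-0.068},{"dx":0.036,"dy":0.034,"dz":0.005,"wz":-0.068},{"dx":0.036,"dy":0.034,"dz":0.005,"wz":-0.068},{"dx":0.036,"dy":0.034,"dz":0.005,"wz":-0.068},{"dx":0.036,"dy":0.034,"dz":0.005,"wz":-0.068},{"dx":0.036,"dy":0.034,"dz":0.005,"wz":-0.068},{},{}]'
python3 - <<'E'
from h import *
c,im=wrist("w1")
h=cv2.cvtColor(im,cv2.COLOR_BGR2HSV)
print(proj(c,[473,-271,63]),proj(c,[536,-284,8]))
for p in (proj(c,[536,-284,8])+[0,15],): print(h[int(p[1]),int(p[0])])
E
```

```text
[  66.38656652 -303.28137342] [ 143.72001448 -313.32433598]
[ 17 119 167]invalid input
```

View pics/w1.png

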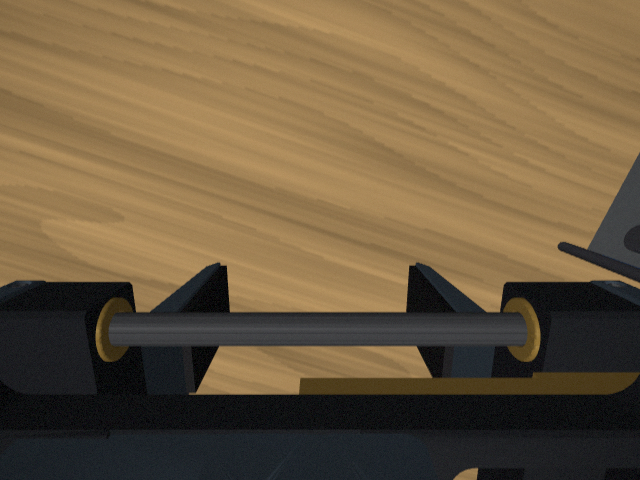

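That move was refused, so this wrist picture only shows the start view. The fingers are at columns 220/415, rows 265–390. I'll retry with every key given in each row.

```bash
python3 -m jog '[{"dx":0.036,"dy":0.034,"dz":0.005,"wx":0,"wy":0,"wz":-0.068,"grip":-1},{"dx":0.036,"dy":0.034,"dz":0.005,"wx":0,"wy":0,"wz":-0.068,"grip":-1},{"dx":0.036,"dy":0.034,"dz":0.005,"wx":0,"wy":0,"wz":-0.068,"grip":-1},{"dx":0.036,"dy":0.034,"dz":0.005,"wx":0,"wy":0,"wz":-0.068,"grip":-1},{"dx":0.036,"dy":0.034,"dz":0.005,"wx":0,"wy":0,"wz":-0.068,"grip":-1},{"dx":0.036,"dy":0.034,"dz":0.005,"wx":0,"wy":0,"wz":-0.068,"grip":-1},{"dx":0.036,"dy":0.034,"dz":0.005,"wx":0,"wy":0,"wz":-0.068,"grip":-1},{"dx":0.036,"dy":0.034,"dz":0.005,"wx":0,"wy":0,"wz":-0.068,"grip":-1},{"dx":0,"dy":0,"dz":0,"wx":0,"wy":0,"wz":0,"grip":-1},{"dx":0,"dy":0,"dz":0,"wx":0,"wy":0,"wz":0,"grip":-1}]'
python3 - <<'E'
from h import *
c,im=wrist("w2")
print(proj(c,[473,-271,63]),proj(c,[536,-284,8]))
E
```

```text
time_s: 1.15
ee_pos: [470.2, -272.7, 253.6]
ee_rot: [180.0, 0.1, -12.6]
force: [-0.4, -0.2, -0.2]
gripper_width: 91.1
[315.93931885 219.74503513] [315.12466221 154.64135016]
```

View pics/w2.png

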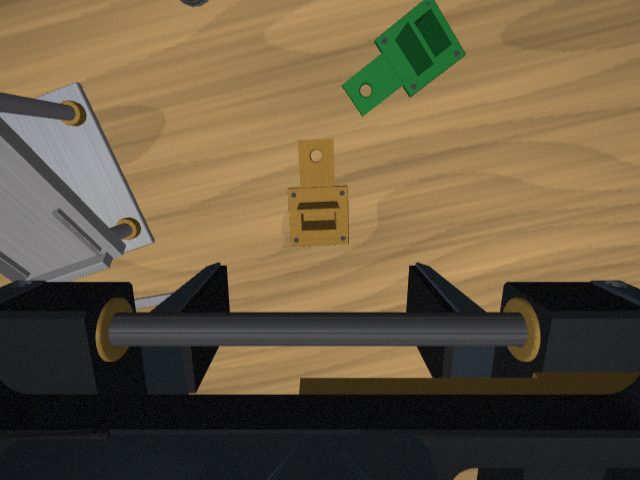

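Wrist view: the brass tongue hole is at (316,155). The plate corners are at about (288,187), (348,185), (349,244) and (290,246), and the tube is at (319,215). The bed is on the left.

```bash
python3 - <<'E'
from h import *
c=cal("w2");a=env.get_calibration("scene");b=env.get_calibration("side")
H=onz(c,(316,155.5),8);P=np.array([onz(c,p,8) for p in[(288,187),(348,185),(349,244),(290,246)]])
x1=(P[0]+P[1]-P[2]-P[3])/2; m=P.mean(0); d=H-m
print("hole",H,"plate",m,"len",np.linalg.norm(d),np.linalg.norm(x1),"yaw",np.degrees([np.arctan2(x1[1],x1[0]),np.arctan2(d[1],d[0])]))
print(tri((c,(316,155.5)),(b,(383,230)),(a,(191,327))))
im=cv2.imread("pics/w2.png");cv2.imwrite("pics/w2c.png",cv2.resize(im[120:270,240:400],None,fx=5,fy=4))
im=cv2.imread("pics/side0.png");cv2.imwrite("pics/s0c.png",cv2.resize(im[190:360,245:395],None,fx=4,fy=3.5,interpolation=cv2.INTER_CUBIC))
print(env.state()["force"])
E
```

```text
hole [ 534.86638807 -284.75897101    8.        ] plate [ 466.47607853 -272.72604243    8.        ] len 69.4408079528069 70.44182851043767 yaw [-11.1027115   -9.97876907]
(array([ 535.6, -284.7,    4.6]), 0.7)
[-0.93823774 -0.39693968 -0.07140656]
```

View pics/w2c.png

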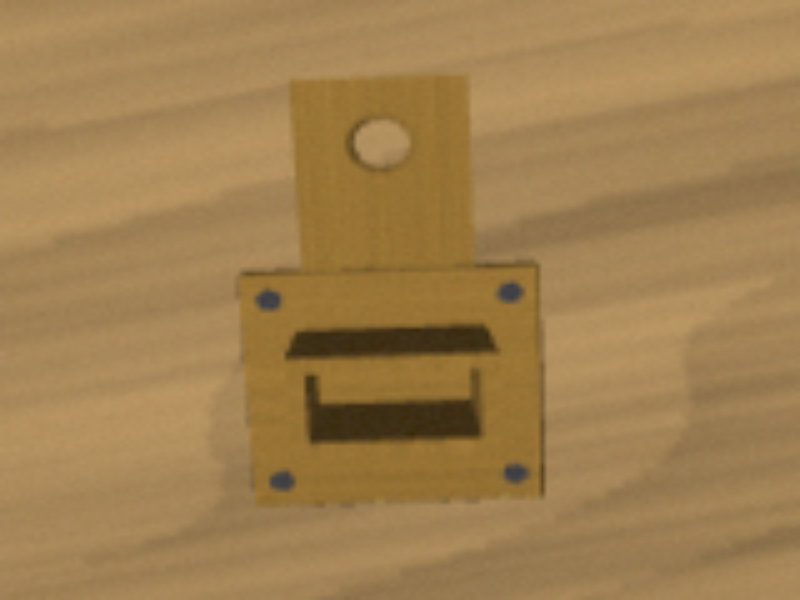

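The zoom puts the hole at (316,156) and the section yaw at about -10.5°. The TCP is already over the tube to within about 1 mm, so I'll go down.

```bash
python3 -m jog '[{"dx":0.001,"dy":0,"dz":-0.04,"wx":0,"wy":0,"wz":0.035,"grip":-1},{"dx":0,"dy":0,"dz":-0.045,"wx":0,"wy":0,"wz":0,"grip":-1},{"dx":0,"dy":0,"dz":-0.045,"wx":0,"wy":0,"wz":0,"grip":-1},{"dx":0,"dy":0,"dz":-0.045,"wx":0,"wy":0,"wz":0,"grip":-1},{"dx":0,"dy":0,"dz":-0.03,"wx":0,"wy":0,"wz":0,"grip":-1},{"dx":0,"dy":0,"dz":-0.02,"wx":0,"wy":0,"wz":0,"grip":-1},{"dx":0,"dy":0,"dz":0,"wx":0,"wy":0,"wz":0,"grip":-1}]'
python3 -m jog '[{"dx":0,"dy":0,"dz":0,"wx":0,"wy":0,"wz":0,"grip":1},{"dx":0,"dy":0,"dz":0,"wx":0,"wy":0,"wz":0,"grip":1},{"dx":0,"dy":0,"dz":0,"wx":0,"wy":0,"wz":0,"grip":1},{"dx":0,"dy":0,"dz":0,"wx":0,"wy":0,"wz":0,"grip":1},{"dx":0,"dy":0,"dz":0,"wx":0,"wy":0,"wz":0,"grip":1},{"dx":0,"dy":0,"dz":0,"wx":0,"wy":0,"wz":0,"grip":1}]' 25
```

```text
time_s: 1.9
ee_pos: [467.4, -273.6, 26.1]
ee_rot: [-179.9, 0.4, -10.9]
force: [-0.9, -0.7, 0.1]
gripper_width: 91.3
time_s: 2.5
ee_pos: [471.0, -273.5, 29.3]
ee_rot: [180.0, -0.0, -10.7]
force: [0.2, 0.4, -0.3]
gripper_width: 46.3
```

View pics/s0c.png

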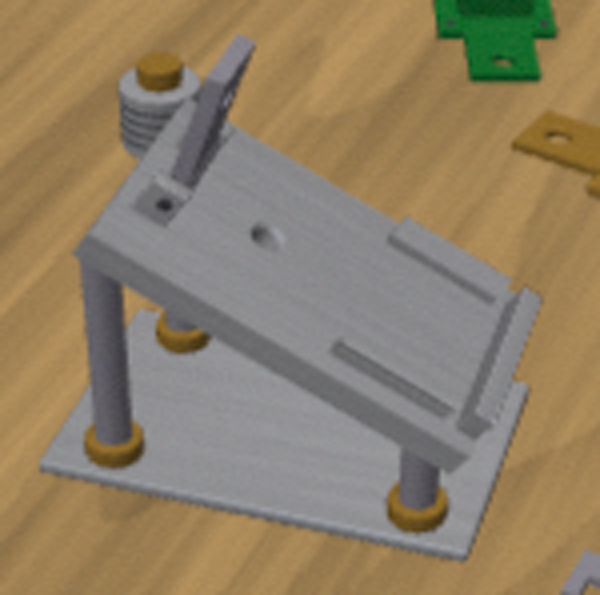

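Side crop, back in full-frame pixels: the bed hole is at (311.2,257.4), and the base corners are at (256.2,323.7), (361.2,348.6) and (376.7,300).

```bash
python3 - <<'E'
from h import *
a=env.get_calibration("scene");b=env.get_calibration("side")
P=[onz(b,(245+X/4,190+Y/3.5),8) for X,Y in[(465,555),(45,468),(527,385)]]
for q in(P[1]-P[0],P[0]-P[2]): print(np.linalg.norm(q),np.degrees(np.arctan2(q[1],q[0])))
S=[onz(a,p,8) for p in[(389,300),(341,328),(289,268)]]  # scene base corners
for q in(S[0]-S[1],S[1]-S[2]): print("sc",np.linalg.norm(q),np.degrees(np.arctan2(q[1],q[0])))
# bed from side cheeks: near cheek base line
print("hole",onz(b,(311.2,257.4),125),onz(a,(338,247),125))
E
```

```text
184.13463130410204 7.034800855782474
118.61332774802283 96.60259901885412
sc 112.39892122255813 96.95557623812779
sc 176.5988728456118 8.070114300140297
hole [576.21163799  -1.55603008 125.        ] [580.99876566  -8.67250331 125.        ]
```

```bash
python3 -m jog '[{"dx":0,"dy":0,"dz":0.045,"wx":0,"wy":0,"wz":0.104,"grip":1},{"dx":0,"dy":0,"dz":0.048,"wx":0,"wy":0,"wz":0.104,"grip":1},{"dx":0,"dy":0,"dz":0.048,"wx":0,"wy":0,"wz":0.104,"grip":1},{"dx":-0.004,"dy":0.03,"dz":0,"wx":0.0131,"wy":-0.104,"wz":0,"grip":1},{"dx":-0.004,"dy":0.03,"dz":0,"wx":0.0131,"wy":-0.104,"wz":0,"grip":1},{"dx":-0.004,"dy":0.03,"dz":0,"wx":0.0131,"wy":-0.104,"wz":0,"grip":1},{"dx":-0.004,"dy":0.03,"dz":0,"wx":0.0131,"wy":-0.104,"wz":0,"grip":1},{"dx":-0.004,"dy":0.03,"dz":0,"wx":0.0131,"wy":-0.104,"wz":0,"grip":1},{"dx":0,"dy":0,"dz":0,"wx":0,"wy":0,"wz":0,"grip":1},{"dx":0,"dy":0,"dz":0,"wx":0,"wy":0,"wz":0,"grip":1}]'
python3 - <<'E'
from h import *
c,im=wrist("w3")
cv2.imwrite("pics/w3c.png",cv2.resize(im[0:400,0:500],None,fx=1.6,fy=1.5))
t=env.state();print(t["ee_rot"],t["ee_pos"],proj(c,[578,-4,124]))
E
```

```text
time_s: 3.5
ee_pos: [449.0, -122.3, 168.7]
ee_rot: [-179.9, -29.9, 7.2]
force: [1.0, -0.7, -3.3]
gripper_width: 43.7
[179.97532402 -29.98545562   7.19554362] [ 450.70826555 -123.56018764  169.84389018] [181.87997804 108.50880895]
```

View pics/w3c.png

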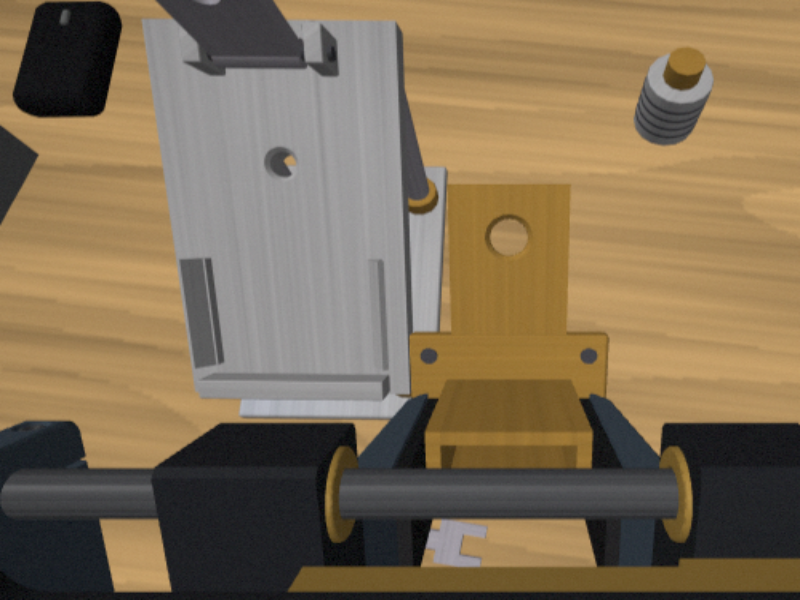

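Wrist view in full-frame pixels (crop /1.6, /1.5): the bed hole is at (176.2,108) and the tongue hole of the held section at (317.5,157.3). The bed's left edge runs from (91,13) to (122,253) and its right edge from (248,15) to (255.5,258). The ledge foot is at about row 250, and the keeper is open with its hinge near row 35.

```bash
cat >> h.py <<'E'
def bedR(yaw): return Ro.from_euler('ZY',[yaw,-30],degrees=True).as_matrix()
def onpl(c,p,o0,n):
    o,d=ray(c,p); return o+d*((o0-o)@n)/(d@n)
E
python3 - <<'E'
from h import *
a=env.get_calibration("scene");b=env.get_calibration("side");c=cal("w3")
f=lambda X,Y:(X/1.6,Y/1.5)
h=tri((c,f(282,162)),(b,(311.2,257.4)),(a,(338,247)));print(h)
print(tri((c,f(282,162)),(b,(311.2,257.4))))
O=onz(c,f(282,162),125);print("hole@125",O)
n=bedR(7.2)[:,2]
for n_,p,q in [("left",(145,20),(195,360)),("right",(397,22),(409,393)),("ledge",(388,374),(200,377)),("cheekR",(370,262),(373,365)),("cheekL",(207,262),(218,362))]:
    P,Q=[bedR(7.2).T@(onpl(c,f(*x),O,n)-O) for x in(p,q)]; print(n_,P.round(1),Q.round(1),np.degrees(np.arctan2(*(P-Q)[[1,0]])))
# held section's hole relative to tool
s=env.state();T=Ro.from_euler('xyz',s["ee_rot"],degrees=True).as_matrix()
for z in (15,18,21,24): # tool z of tongue top
    X=onpl(c,f(508,236),s["ee_pos"]+T[:,2]*z,T[:,2]); print(z,(T.T@(X-s["ee_pos"])).round(1))
P=[T.T@(onpl(c,f(*x),s["ee_pos"]+T[:,2]*20,T[:,2])-s["ee_pos"]) for x in((448,185),(452,330),(570,185),(567,330),(410,333),(608,333))];print(np.round(P,1))
E
```

```text
(array([577.5,  -3.6, 123. ]), 3.1)
(array([576.2,  -0.9, 125.9]), 0.4)
hole@125 [ 5.77240882e+02 -3.15634582e-01  1.25000000e+02]
left [61.6 53.   0. ] [-100.1   54.2   -0. ] -0.3972328050919652
right [ 60.7 -56.   -0. ] [-118.8  -53.1   -0. ] -0.9367607448523184
ledge [-108.   -42.9   -0. ] [-109.6   53.    -0. ] -89.03731398763776
cheekR [-48.3 -37.5  -0. ] [-102.9  -35.6    0. ] -2.000604835547277
cheekL [-48.2  41.1  -0. ] [-101.2   42.7   -0. ] -1.7475109365353758
15 [65.9 -2.4 15. ]
18 [65.8 -2.4 18. ]
21 [65.8 -2.4 21. ]
24 [65.7 -2.4 24. ]
[[ 82.5 -21.3  20. ]
 [ 32.8 -21.4  20. ]
 [ 82.5  17.3  20. ]
 [ 32.8  17.6  20. ]
 [ 31.7 -35.7  20. ]
 [ 31.7  31.5  20. ]]
```

```bash
python3 -m jog '[{"dx":0.0065,"dy":0.036,"dz":0.006,"wx":0,"wy":0,"wz":-0.009,"grip":1},{"dx":0.0065,"dy":0.036,"dz":0.006,"wx":0,"wy":0,"wz":0,"grip":1},{"dx":0.0065,"dy":0.036,"dz":0.006,"wx":0,"wy":0,"wz":0,"grip":1},{"dx":0.0,"dy":0,"dz":0,"wx":0,"wy":0,"wz":0,"grip":1},{"dx":0.015,"dy":0.0018,"dz":-0.026,"wx":0,"wy":0,"wz":0,"grip":1},{"dx":0.015,"dy":0.0018,"dz":-0.026,"wx":0,"wy":0,"wz":0,"grip":1},{"dx":0,"dy":0,"dz":0,"wx":0,"wy":0,"wz":0,"grip":1},{"dx":0,"dy":0,"dz":0,"wx":0,"wy":0,"wz":0,"grip":1}]'
python3 - <<'E'
from h import *
c,im=wrist("w4")
s=cv2.cvtColor(env.grab_frame("side"),cv2.COLOR_RGB2BGR);cv2.imwrite("pics/s4.png",s)
o=np.hstack([cv2.resize(im[0:400,100:500],(400,400)),cv2.resize(s[180:340,240:400],(400,400),interpolation=cv2.INTER_CUBIC)])
cv2.imwrite("pics/v4.png",o)
t=env.state();print(t["ee_rot"],(bedR(6.7).T@(t["ee_pos"]-[577,-.6,125])).round(1))
E
```

```text
time_s: 4.35
ee_pos: [500.8, -12.4, 135.5]
ee_rot: [-180.0, -29.9, 6.6]
force: [0.4, 0.5, -3.1]
gripper_width: 43.7
[179.98448013 -30.10892153   6.60269199] [-60.5  -3.   48.8]
```

View pics/v4.png

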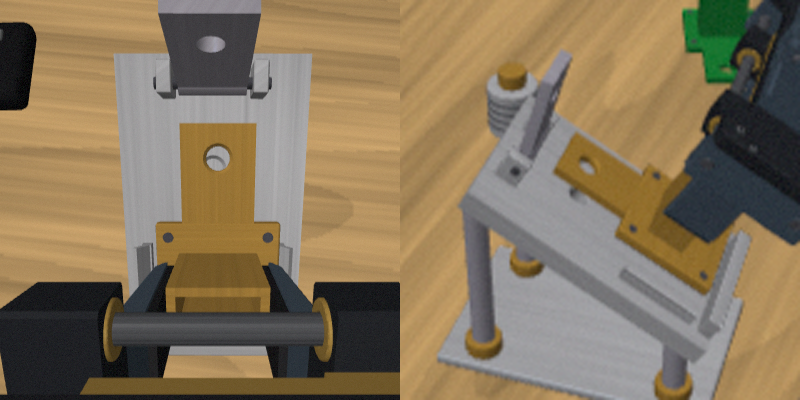

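Left half, at scale 1 with a column offset of +100: the tongue hole is at (217,158), plate edges at 156/280, bed top corners at 114/311 on row 54, and ears centred near 212. The section looks a few mm right of the bed's centreline. I'll compute both from this one view.

```bash
python3 - <<'E'
from h import *
c=cal("w4");O=np.array([577,-.6,125]);B=bedR(6.7)
g=lambda p,z:(B.T@(onpl(c,(p[0]+100,p[1]),O+B[:,2]*z,B[:,2])-O)).round(1)
print("bed corners",g((114,54),0),g((311,54),0)); print("bed edges row 200",g((125,200),0),g((302,200),0))
for z in(26,30,34):print("sec hole",g((217,158),z),"plate",g((156,224),z),g((280,224),z),"tongue",g((181,124),z),g((256,124),z))
print("keeper hole proj",g((210,44),45))
import cv2
im=cv2.imread("pics/w4.png")[:,:,::-1].astype(int)
r=im[200,200:420];print([(200+i,int(r[i].sum())) for i in range(0,220,3)])
E
```

```text
bed corners [61.6 55.2 -0. ] [ 61.3 -54.   -0. ]
bed edges row 200 [-19.5  54.6   0. ] [-19.7 -53.7  -0. ]
sec hole [ 5.8 -1.8 26. ] plate [-29.3  31.8  26. ] [-29.4 -36.3  26. ] tongue [22.8 16.6 26. ] [ 22.7 -21.8  26. ]
sec hole [ 5.9 -1.8 30. ] plate [-28.5  31.1  30. ] [-28.6 -35.5  30. ] tongue [22.5 16.2 30. ] [ 22.4 -21.4  30. ]
sec hole [ 6.  -1.8 34. ] plate [-27.7  30.4  34. ] [-27.8 -34.8  34. ] tongue [22.2 15.8 34. ] [ 22.1 -21.   34. ]
keeper hole proj [54.7  1.1 45. ]
[(200, 414), (203, 407), (206, 408), (209, 414), (212, 409), (215, 408), (218, 400), (221, 412), (224, 466), (227, 468), (230, 465), (233, 479), (236, 461), (239, 476), (242, 475), (245, 477), (248, 474), (251, 464), (254, 472), (257, 479), (260, 472), (263, 478), (266, 466), (269, 465), (272, 470), (275, 484), (278, 485), (281, 400), (284, 321), (287, 316), (290, 318), (293, 327), (296, 322), (299, 309), (302, 331), (305, 323), (308, 320), (311, 315), (314, 311), (317, 325), (320, 312), (323, 311), (326, 318), (329, 328), (332, 311), (335, 331), (338, 324), (341, 318), (344, 317), (347, 334), (350, 333), (353, 321), (356, 477), (359, 494), (362, 487), (365, 482), (368, 496), (371, 491), (374, 519), (377, 496), (380, 497), (383, 494), (386, 488), (389, 507), (392, 482), (395, 488), (398, 493), (401, 513), (404, 412), (407, 418), (410, 420), (413, 418), (416, 425), (419, 415)]
```

```bash
python3 -m jog '[{"dx":-0.003,"dy":0.0027,"dz":-0.0015,"wx":0,"wy":0,"wz":0,"grip":1},{"dx":0.004,"dy":0.0005,"dz":-0.007,"wx":0,"wy":0,"wz":0,"grip":1},{"dx":0.0044,"dy":0.0005,"dz":-0.0077,"wx":0,"wy":0,"wz":0,"grip":1},{"dx":0,"dy":0,"dz":0,"wx":0,"wy":0,"wz":0,"grip":1},{"dx":0,"dy":0,"dz":0,"wx":0,"wy":0,"wz":0,"grip":1}]'
python3 -m jog '[{"dx":0.001,"dy":0.0001,"dz":-0.0018,"wx":0,"wy":0,"wz":0,"grip":1},{"dx":0,"dy":0,"dz":0,"wx":0,"wy":0,"wz":0,"grip":1}]'
python3 -c "
from h import *
t=env.state();print(t['ee_rot'],(bedR(6.7).T@(t['ee_pos']-[577,-.6,125])).round(1),bedR(6.7).T@t['force'])"
```

```text
time_s: 4.95
ee_pos: [505.9, -8.2, 119.4]
ee_rot: [-180.0, -30.0, 6.6]
force: [0.2, 0.3, -4.2]
gripper_width: 43.8
time_s: 5.15
ee_pos: [506.4, -8.1, 118.9]
ee_rot: [180.0, -30.1, 6.7]
force: [-12.2, -0.9, 9.5]
gripper_width: 43.7
[179.99625135 -30.10406804   6.65833919] [-64.5   0.8  30.2] [-5.84966777  0.50321653 14.31625854]
```

Contact at bed z of about 30 matches the 29 mm grasp height, so the section is seated on the face. Next, slide it down to the ledge.

```bash
python3 -m jog '[{"dx":-0.0013,"dy":-0.0001,"dz":-0.0003,"wx":0,"wy":0,"wz":0,"grip":1},{"dx":-0.0013,"dy":-0.0001,"dz":-0.0007,"wx":0,"wy":0,"wz":0,"grip":1},{"dx":0,"dy":0,"dz":0,"wx":0,"wy":0,"wz":0,"grip":1}]'
python3 -c "
from h import *
t=env.state();print(t['ee_rot'],(bedR(6.7).T@(t['ee_pos']-[577,-.6,125])).round(1),bedR(6.7).T@t['force'])"
python3 -m jog '[{"dx":-0.0013,"dy":-0.0001,"dz":-0.0007,"wx":0,"wy":0,"wz":0,"grip":1},{"dx":0,"dy":0,"dz":0,"wx":0,"wy":0,"wz":0,"grip":1}]'
python3 -c "
from h import *
t=env.state();print(t['ee_rot'],(bedR(6.7).T@(t['ee_pos']-[577,-.6,125])).round(1),bedR(6.7).T@t['force'])"
```

```text
time_s: 5.45
ee_pos: [506.0, -8.5, 118.7]
ee_rot: [180.0, -30.3, 6.6]
force: [-3.1, 0.4, 7.0]
gripper_width: 43.9
[179.95907707 -30.29185337   6.60760783] [-65.    0.5  30.3] [0.87854992 0.7694127  7.62109665]
time_s: 5.65
ee_pos: [505.1, -8.8, 118.3]
ee_rot: [179.9, -30.3, 6.6]
force: [-1.9, 0.7, 6.5]
gripper_width: 43.9
[179.92620119 -30.34779919   6.6071172 ] [-66.    0.2  30.3] [1.70796475 0.9615979  6.54863985]
```

```bash
python3 -m jog '[{"dx":-0.0013,"dy":-0.0001,"dz":-0.0007,"wx":0,"wy":0,"wz":0,"grip":1},{"dx":-0.0013,"dy":-0.0001,"dz":-0.0007,"wx":0,"wy":0,"wz":0,"grip":1},{"dx":0,"dy":0,"dz":0,"wx":0,"wy":0,"wz":0,"grip":1}]'
python3 -c "
from h import *
t=env.state();print(t['ee_rot'],(bedR(6.7).T@(t['ee_pos']-[577,-.6,125])).round(1),bedR(6.7).T@t['force'])"
python3 -m jog '[{"dx":-0.0013,"dy":-0.0001,"dz":-0.0007,"wx":0,"wy":0,"wz":0,"grip":1},{"dx":0,"dy":0,"dz":0,"wx":0,"wy":0,"wz":0,"grip":1}]'
python3 -c "
from h import *
t=env.state();print(t['ee_rot'],(bedR(6.7).T@(t['ee_pos']-[577,-.6,125])).round(1),bedR(6.7).T@t['force'])"
```

```text
time_s: 5.95
ee_pos: [502.7, -9.3, 116.9]
ee_rot: [179.9, -30.4, 6.6]
force: [-1.6, -0.7, 5.5]
gripper_width: 43.9
[179.89434614 -30.36345387   6.60966299] [-68.9   0.1  30.4] [ 1.29929971 -0.49245939  5.63596136]
time_s: 6.15
ee_pos: [502.2, -9.3, 116.7]
ee_rot: [179.9, -30.5, 6.6]
force: [1.3, 1.0, 5.4]
gripper_width: 44.0
[179.88677278 -30.45102272   6.59254398] [-69.3   0.   30.5] [3.95249235 0.88090395 3.9979416 ]
```

```bash
python3 -m jog '[{"dx":-0.0009,"dy":-0.0001,"dz":-0.0005,"wx":0,"wy":0,"wz":0,"grip":1},{"dx":0,"dy":0,"dz":0,"wx":0,"wy":0,"wz":0,"grip":1},{"dx":0,"dy":0,"dz":0,"wx":0,"wy":0,"wz":0,"grip":-1},{"dx":0,"dy":0,"dz":0,"wx":0,"wy":0,"wz":0,"grip":-1},{"dx":0,"dy":0,"dz":0,"wx":0,"wy":0,"wz":0,"grip":-1},{"dx":0,"dy":0,"dz":0,"wx":0,"wy":0,"wz":0,"grip":-1},{"dx":0,"dy":0,"dz":0,"wx":0,"wy":0,"wz":0,"grip":-1},{"dx":-0.02,"dy":-0.0025,"dz":0.035,"wx":0,"wy":0,"wz":0,"grip":-1},{"dx":-0.025,"dy":-0.003,"dz":0.043,"wx":0,"wy":0,"wz":0,"grip":-1},{"dx":0,"dy":0,"dz":0,"wx":0,"wy":0,"wz":0,"grip":-1}]'
python3 - <<'E'
from h import *
c,im=wrist("w5")
t=env.state();print(t["ee_rot"],(bedR(6.7).T@(t["ee_pos"]-[577,-.6,125])).round(1))
s=cv2.cvtColor(env.grab_frame("side"),cv2.COLOR_RGB2BGR)
cv2.imwrite("pics/v5.png",np.hstack([im[0:400,100:500],cv2.resize(s[180:340,240:400],(400,400),interpolation=cv2.INTER_CUBIC)]))
E
```

```text
time_s: 7.15
ee_pos: [454.0, -15.0, 197.4]
ee_rot: [179.8, -30.6, 6.7]
force: [0.8, -0.6, -0.3]
gripper_width: 91.2
[179.86989067 -30.42452025   6.67474689] [-72.5   0.4 122.6]
```

View pics/v5.png

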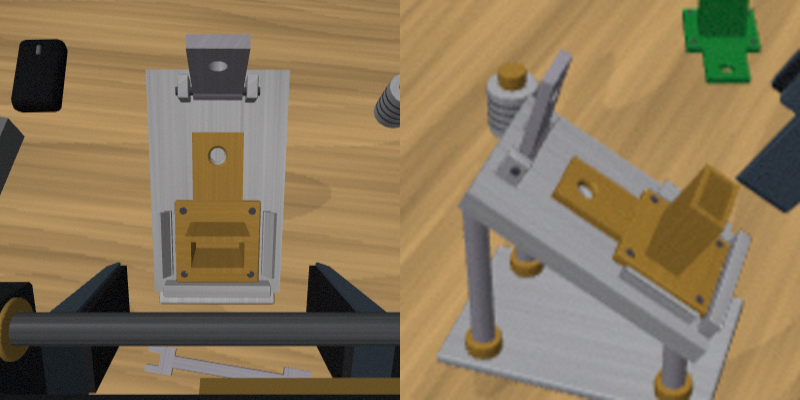

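The section sits flat between the cheeks and against the ledge, with its hole at (217.5,155) in the left half, and it has been released. The keeper stands at roughly 95–100°. I'll close the fingers, go over and behind the keeper, then sweep it shut.

```bash
python3 - <<'E'
from h import *
c=cal("w5");O=np.array([577,-.6,125]);B=bedR(6.7)
g=lambda p,z:(B.T@(onpl(c,(p[0]+100,p[1]),O+B[:,2]*z,B[:,2])-O)).round(1)
print(g((146,70),0),g((290,70),0),"low",g((161,300),0),g((276,300),0),"sec",g((217.5,155.5),8),g((176,200),8),g((261,200),8),g((175,281),8),g((261,281),8))
E
python3 -m jog '[{"dx":0.0391,"dy":0.0046,"dz":0.0228,"wx":0,"wy":0,"wz":0,"grip":1},{"dx":0.0391,"dy":0.0046,"dz":0.0228,"wx":0,"wy":0,"wz":0,"grip":1},{"dx":0.0391,"dy":0.0046,"dz":0.0228,"wx":0,"wy":0,"wz":0,"grip":1},{"dx":0.0391,"dy":0.0046,"dz":0.0228,"wx":0,"wy":0,"wz":0,"grip":1},{"dx":0,"dy":0,"dz":0,"wx":0,"wy":0,"wz":0,"grip":1},{"dx":0.0154,"dy":0.0018,"dz":-0.0269,"wx":0,"wy":0,"wz":0,"grip":1},{"dx":0.0154,"dy":0.0018,"dz":-0.0269,"wx":0,"wy":0,"wz":0,"grip":1},{"dx":0,"dy":0,"dz":0,"wx":0,"wy":0,"wz":0,"grip":1},{"dx":0,"dy":0,"dz":0,"wx":0,"wy":0,"wz":0,"grip":1}]'
python3 -c "
from h import *
t=env.state();print(t['ee_rot'],(bedR(6.7).T@(t['ee_pos']-[577,-.6,125])).round(1),bedR(6.7).T@t['force'])"
```

```text
[61.2 54.9  0. ] [ 61.2 -54.8   0. ] low [-126.5   50.8   -0. ] [-126.7  -51.4   -0. ] sec [-2.   0.6  8. ] [-36.8  34.    8. ] [-36.9 -34.5   8. ] [-105.8   36.9    8. ] [-106.   -36.5    8. ]
time_s: 8.15
ee_pos: [639.3, 7.8, 226.8]
ee_rot: [-179.9, -29.8, 6.6]
force: [-0.1, 0.1, 0.1]
gripper_width: 21.8
[-179.93099806  -29.78103904    6.61145669] [105.3   1.1  56.7] [-0.02283093  0.11583842  0.17204266]
```

```bash
python3 -m jog '[{"dx":-0.0172,"dy":-0.002,"dz":-0.01,"wx":0,"wy":0,"wz":0,"grip":1},{"dx":-0.0172,"dy":-0.002,"dz":-0.01,"wx":0,"wy":0,"wz":0,"grip":1},{"dx":-0.0089,"dy":-0.001,"dz":-0.0075,"wx":0,"wy":0,"wz":0,"grip":1},{"dx":-0.0089,"dy":-0.001,"dz":-0.0075,"wx":0,"wy":0,"wz":0,"grip":1},{"dx":0,"dy":0,"dz":0,"wx":0,"wy":0,"wz":0,"grip":1}]'
python3 -c "
from h import *
t=env.state();print(t['ee_rot'],(bedR(6.7).T@(t['ee_pos']-[577,-.6,125])).round(1),bedR(6.7).T@t['force'])"
python3 -m jog '[{"dx":-0.004,"dy":-0.0005,"dz":-0.011,"wx":0,"wy":0,"wz":0,"grip":1},{"dx":-0.004,"dy":-0.0005,"dz":-0.011,"wx":0,"wy":0,"wz":0,"grip":1},{"dx":0.0007,"dy":0,"dz":-0.0077,"wx":0,"wy":0,"wz":0,"grip":1},{"dx":0.0007,"dy":0,"dz":-0.0077,"wx":0,"wy":0,"wz":0,"grip":1},{"dx":0,"dy":0,"dz":0,"wx":0,"wy":0,"wz":0,"grip":1}]'
python3 -c "
from h import *
t=env.state();print(t['ee_rot'],(bedR(6.7).T@(t['ee_pos']-[577,-.6,125])).round(1),bedR(6.7).T@t['force'])"
```

```text
time_s: 8.65
ee_pos: [586.7, 1.6, 193.5]
ee_rot: [-180.0, -29.9, 6.6]
force: [-0.2, 0.2, 0.3]
gripper_width: 0.7
[-179.98052306  -29.9485202     6.61828525] [42.8  1.  54.4] [-0.01282375  0.22770215  0.31403259]
time_s: 9.15
ee_pos: [581.3, 0.7, 155.5]
ee_rot: [-180.0, -29.9, 6.6]
force: [-0.2, 0.8, -0.0]
gripper_width: 0.7
[-179.9628478   -29.91763616    6.61942883] [19.1  0.8 24.2] [-0.12889694  0.86390721  0.06985358]
```

```bash
python3 -m jog '[{"dx":0.0018,"dy":0.0002,"dz":-0.0035,"wx":0,"wy":0,"wz":0,"grip":1},{"dx":0.001,"dy":0.0002,"dz":-0.0025,"wx":0,"wy":0,"wz":0,"grip":1},{"dx":0,"dy":0,"dz":0,"wx":0,"wy":0,"wz":0,"grip":1},{"dx":0,"dy":0,"dz":0,"wx":0,"wy":0,"wz":0,"grip":1}]'
python3 - <<'E'
from h import *
t=env.state();print(t['ee_rot'],(bedR(6.7).T@(t['ee_pos']-[577,-.6,125])).round(1),bedR(6.7).T@t['force'])
s=cv2.cvtColor(env.grab_frame("side"),cv2.COLOR_RGB2BGR)
a=cv2.cvtColor(env.grab_frame("scene"),cv2.COLOR_RGB2BGR)
cv2.imwrite("pics/v6.png",np.hstack([cv2.resize(s[180:340,240:400],(400,400),interpolation=cv2.INTER_CUBIC),cv2.resize(a[150:310,260:420],(400,400),interpolation=cv2.INTER_CUBIC)]))
E
```

```text
time_s: 9.55
ee_pos: [584.5, 1.1, 150.7]
ee_rot: [-180.0, -30.0, 6.6]
force: [0.2, 0.6, -0.6]
gripper_width: 0.6
[-179.98874388  -30.04327776    6.63055291] [19.5  0.8 18.5] [-0.12967344  0.5743434  -0.66593041]
```

View pics/v6.png

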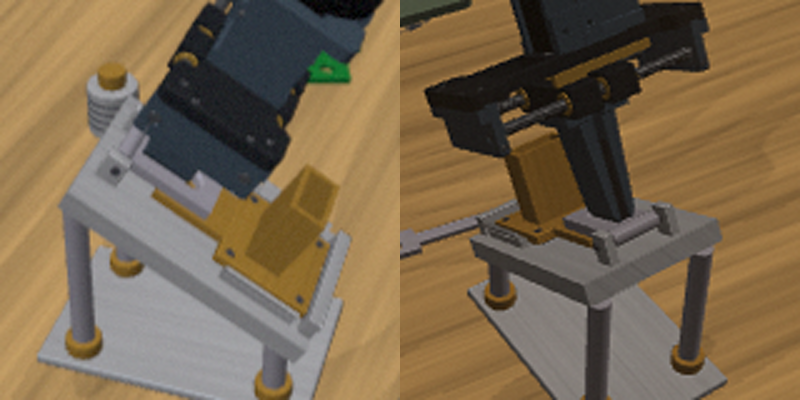

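Both views show the keeper swung down over the tongue and almost shut. The section is undisturbed. I'll press until the force rises.

```bash
python3 -m jog '[{"dx":0.0005,"dy":0.0001,"dz":-0.0009,"wx":0,"wy":0,"wz":0,"grip":1},{"dx":0.0005,"dy":0,"dz":-0.0009,"wx":0,"wy":0,"wz":0,"grip":1},{"dx":0,"dy":0,"dz":0,"wx":0,"wy":0,"wz":0,"grip":1}]'
python3 -c "
from h import *
t=env.state();print(t['ee_rot'],(bedR(6.7).T@(t['ee_pos']-[577,-.6,125])).round(1),bedR(6.7).T@t['force'])"
```

```text
time_s: 9.95
ee_pos: [585.1, 1.2, 149.7]
ee_rot: [-180.0, -30.1, 6.6]
force: [-6.1, -0.5, 6.7]
gripper_width: -0.1
[-179.99260269  -30.07581521    6.63963104] [19.5  0.8 17.3] [-1.95379073  0.17131359  8.8814304 ]
```

9 N normal force, so the keeper is shut against its stop. Now back off, take a wrist look at the keeper hole, then go above the rack and look there too.

```bash
python3 -m jog '[{"dx":-0.0177,"dy":-0.0021,"dz":0.031,"wx":0,"wy":0,"wz":0,"grip":1},{"dx":-0.0177,"dy":-0.0021,"dz":0.031,"wx":0,"wy":0,"wz":0,"grip":1},{"dx":-0.0177,"dy":-0.0021,"dz":0.031,"wx":0,"wy":0,"wz":0,"grip":1},{"dx":-0.032,"dy":-0.004,"dz":-0.019,"wx":0,"wy":0,"wz":0,"grip":-1},{"dx":-0.032,"dy":-0.004,"dz":-0.019,"wx":0,"wy":0,"wz":0,"grip":-1},{"dx":0,"dy":0,"dz":0,"wx":0,"wy":0,"wz":0,"grip":-1},{"dx":0,"dy":0,"dz":0,"wx":0,"wy":0,"wz":0,"grip":-1}]'
python3 -c "
from h import *
wrist('w7');t=env.state();print(t['ee_rot'],(bedR(6.7).T@(t['ee_pos']-[577,-.6,125])).round(1))"
python3 -m jog '[{"dx":0.012,"dy":0.036,"dz":0.008,"wx":-0.012,"wy":0.104,"wz":0,"grip":-1},{"dx":0.012,"dy":0.036,"dz":0.008,"wx":-0.012,"wy":0.104,"wz":0,"grip":-1},{"dx":0.012,"dy":0.036,"dz":0.008,"wx":-0.012,"wy":0.104,"wz":0,"grip":-1},{"dx":0.012,"dy":0.036,"dz":0.008,"wx":-0.012,"wy":0.104,"wz":0,"grip":-1},{"dx":0.012,"dy":0.036,"dz":0.008,"wx":-0.012,"wy":0.104,"wz":0,"grip":-1},{"dx":0.012,"dy":0.036,"dz":0.008,"wx":0,"wy":0,"wz":-0.077,"grip":-1},{"dx":0.012,"dy":0.036,"dz":0.008,"wx":0,"wy":0,"wz":-0.077,"grip":-1},{"dx":0.012,"dy":0.036,"dz":0.008,"wx":0,"wy":0,"wz":-0.077,"grip":-1},{"dx":0,"dy":0,"dz":0,"wx":0,"wy":0,"wz":0,"grip":-1},{"dx":0,"dy":0,"dz":0,"wx":0,"wy":0,"wz":0,"grip":-1}]'
python3 - <<'E'
from h import *
c,im=wrist("w8"); a=cv2.imread("pics/w7.png")
p=proj(c,[560,272,107]);q=proj(cal("w7"),[577,-.6,140]);print(p,q,env.state()["ee_pos"])
def cr(i,p):
    x=int(np.clip(p[0]-100,0,440));y=int(np.clip(p[1]-100,0,280)); print("crop",x,y); return cv2.resize(i[y:y+200,x:x+200],(400,400),interpolation=cv2.INTER_CUBIC)
cv2.imwrite("pics/v8.png",np.hstack([cr(a,q),cr(im,p)]))
E
```

```text
time_s: 10.65
ee_pos: [467.9, -13.3, 204.0]
ee_rot: [-180.0, -30.1, 6.6]
force: [0.8, 1.0, -0.2]
gripper_width: 29.8
[179.9687341  -30.16981319   6.62431808] [-5.400e+01 -1.000e-01  1.234e+02]
time_s: 11.7
ee_pos: [563.2, 270.7, 265.8]
ee_rot: [-179.7, -1.1, -6.4]
force: [-0.9, -0.7, 0.6]
gripper_width: 91.2
[318.30685699 235.32099371] [318.60091614 162.04672154] [562.68744839 269.59529939 265.80168191]
crop 218 62
crop 218 135
```

View pics/v8.png

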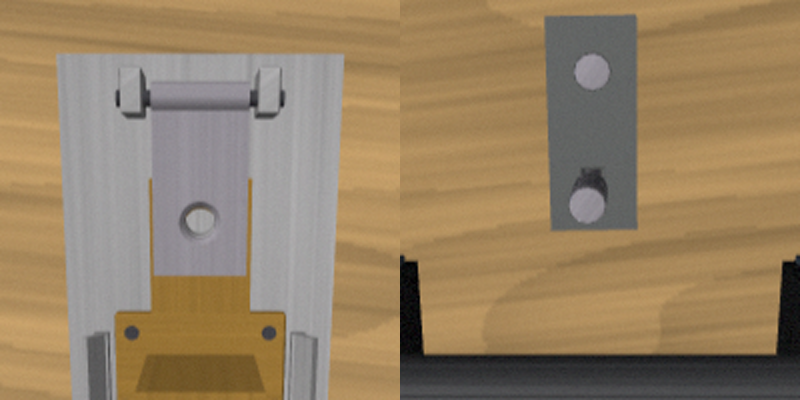

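Left half: the keeper hole is at (200,221), which is full-frame (318,172.5), with the tongue hole visible through it. Right half: the long pin's knob top is at (187,205), full-frame (311.5,237.5), and the short pin's at full-frame (314,170.5). Rack yaw is about the tool's.

```bash
python3 - <<'E'
from h import *
a=env.get_calibration("scene");b=env.get_calibration("side")
c7=cal("w7");c8=cal("w8");O=np.array([577,-.6,125]);B=bedR(6.7)
g=lambda p,z:(B.T@(onpl(c7,(218+p[0]/2,62+p[1]/2),O+B[:,2]*z,B[:,2])-O)).round(1)
print("khole",g((200,221),17),"keeper edges",g((152,274),17),g((247,274),17),"plate top",g((57,54),0),g((344,54),0))
print("long",onz(c8,(311.5,237.5),107),tri((c8,(311.5,237.5)),(a,(456,201)),(b,(232,399))),"short",onz(c8,(314,170.5),85))
s=env.state();print(s["ee_pos"],s["ee_rot"])
E
```

```text
khole [-0.2  0.5 17. ] keeper edges [-20.3  19.2  17. ] [-20.4 -17.7  17. ] plate top [61.7 55.   0. ] [ 61.5 -54.7   0. ]
long [558.62064926 278.6500058  107.        ] (array([558.8, 275. , 106.8]), 3.0) short [619.5225511  269.55790586  85.        ]
[562.68744839 269.59529939 265.80168191] [-179.71327866   -1.04787549   -6.49311341]
```

The wrist ray and the fixed views disagree by 6 mm in y. I'll go closer, measure the knob again by mask, then decide.

```bash
python3 -m jog '[{"dx":-0.002,"dy":0.003,"dz":-0.028,"wx":0,"wy":0.018,"wz":0,"grip":-1},{"dx":-0.001,"dy":0.002,"dz":-0.028,"wx":-0.004,"wy":0,"wz":0,"grip":-1},{"dx":-0.001,"dy":0.002,"dz":-0.029,"wx":0,"wy":0,"wz":0,"grip":-1},{"dx":0,"dy":0,"dz":0,"wx":0,"wy":0,"wz":0,"grip":-1},{"dx":0,"dy":0,"dz":0,"wx":0,"wy":0,"wz":0,"grip":-1},{"dx":0,"dy":0,"dz":0,"wx":0,"wy":0,"wz":0,"grip":-1}]'
python3 - <<'E'
from h import *
c,im=wrist("w9");c8=cal("w8")
def knobs(im):
    h=cv2.cvtColor(im,cv2.COLOR_BGR2HSV);m=((h[...,1]<45)&(h[...,2]>125)).astype(np.uint8);m[290:]=0
    m=cv2.morphologyEx(m,cv2.MORPH_OPEN,np.ones((3,3)));n,_,st,ce=cv2.connectedComponentsWithStats(m)
    return [(ce[i].round(1),st[i,2:5]) for i in range(1,n) if 120<st[i,4]<3000]
k8=knobs(cv2.imread("pics/w8.png"));k9=knobs(im);print(k8);print(k9)
s=env.state();print(s["ee_pos"],s["ee_rot"])
for k,_ in k9: print(onz(c,k,107),onz(c,k,85))
E
```

```text
time_s: 12.35
ee_pos: [559.4, 276.3, 183.3]
ee_rot: [-179.9, -0.2, -6.6]
force: [0.5, -0.8, 0.8]
gripper_width: 91.1
[(array([313.5, 170.3]), array([ 16,  18, 234], dtype=int32)), (array([310.9, 237.3]), array([ 17,  17, 236], dtype=int32))]
[(array([318. , 165.7]), array([ 23,  23, 413], dtype=int32)), (array([315.1, 254. ]), array([ 23,  23, 410], dtype=int32)), (array([630.2, 264. ]), array([ 22,  39, 359], dtype=int32))]
[559.38076673 276.43782337 183.35803258] [-179.9122993    -0.24042545   -6.57731555]
[620.42589695 269.86293515 107.        ] [619.71062965 269.94449467  85.        ]
[559.01074668 279.07891137 107.        ] [552.83754216 279.97949062  85.        ]
[525.28466815  53.30431776 107.        ] [516.11424196  34.14040882  85.        ]
```

```bash
python3 -m jog '[{"dx":-0.0004,"dy":0.0006,"dz":-0.03,"wx":-0.001,"wy":0.004,"wz":0,"grip":-1},{"dx":0,"dy":0,"dz":-0.03,"wx":0,"wy":0,"wz":0,"grip":-1},{"dx":0,"dy":0,"dz":-0.03,"wx":0,"wy":0,"wz":0,"grip":-1},{"dx":0,"dy":0,"dz":-0.015,"wx":0,"wy":0,"wz":0,"grip":-1},{"dx":0,"dy":0,"dz":-0.01,"wx":0,"wy":0,"wz":0,"grip":-1},{"dx":0,"dy":0,"dz":0,"wx":0,"wy":0,"wz":0,"grip":-1},{"dx":0,"dy":0,"dz":0,"wx":0,"wy":0,"wz":0,"grip":-1}]'
python3 -m jog '[{"dx":0,"dy":0,"dz":0,"wx":0,"wy":0,"wz":0,"grip":1},{"dx":0,"dy":0,"dz":0,"wx":0,"wy":0,"wz":0,"grip":1},{"dx":0,"dy":0,"dz":0,"wx":0,"wy":0,"wz":0,"grip":1},{"dx":0,"dy":0,"dz":0,"wx":0,"wy":0,"wz":0,"grip":1},{"dx":0,"dy":0,"dz":0,"wx":0,"wy":0,"wz":0,"grip":1},{"dx":0,"dy":0,"dz":0,"wx":0,"wy":0,"wz":0,"grip":1},{"dx":0,"dy":0,"dz":0,"wx":0,"wy":0,"wz":0,"grip":1},{"dx":0,"dy":0,"dz":0,"wx":0,"wy":0,"wz":0,"grip":1},{"dx":0,"dy":0,"dz":0,"wx":0,"wy":0,"wz":0,"grip":1}]' 30
python3 -c "
from h import *
t=env.state();print(t['ee_rot'],t['ee_pos'],t['force'])"
```

```text
time_s: 13.1
ee_pos: [558.8, 277.4, 67.5]
ee_rot: [180.0, 0.1, -6.6]
force: [1.1, 0.0, 0.5]
gripper_width: 91.5
time_s: 14.0
ee_pos: [557.8, 277.0, 66.1]
ee_rot: [179.9, 0.2, -6.5]
force: [-0.5, -0.3, 0.6]
gripper_width: 22.1
[179.88963686   0.1822986   -6.54841553] [557.76922294 277.03718846  66.10784206] [-0.49765402 -0.28226848  0.58193466]
```

```bash
python3 -m jog '[{"dx":0,"dy":0,"dz":0,"wx":0,"wy":0,"wz":0,"grip":1},{"dx":0,"dy":0,"dz":0,"wx":0,"wy":0,"wz":0,"grip":1},{"dx":0,"dy":0,"dz":0,"wx":0,"wy":0,"wz":0,"grip":1}]'
python3 -c "
from h import *
t=env.state();print(t['ee_rot'],t['ee_pos'],t['force'])"
```

```text
time_s: 14.3
ee_pos: [557.8, 277.0, 66.2]
ee_rot: [179.9, 0.2, -6.6]
force: [0.4, -0.2, 0.1]
gripper_width: 17.1
[ 1.79894107e+02  1.75254146e-01 -6.55267815e+00] [557.82280559 277.04341065  66.1519107 ] [ 0.40957961 -0.18497837  0.05024467]
```

```bash
python3 -m jog '[{"dx":0,"dy":0,"dz":0.04,"wx":0,"wy":0,"wz":0,"grip":1},{"dx":0,"dy":0,"dz":0.045,"wx":0,"wy":0,"wz":0,"grip":1},{"dx":0,"dy":0,"dz":0.045,"wx":0,"wy":0,"wz":0,"grip":1},{"dx":0,"dy":0,"dz":0.05,"wx":0,"wy":0,"wz":0,"grip":1},{"dx":-0.004,"dy":-0.036,"dz":0,"wx":0,"wy":0,"wz":0.077,"grip":1},{"dx":-0.004,"dy":-0.036,"dz":0,"wx":0,"wy":0,"wz":0.077,"grip":1},{"dx":-0.004,"dy":-0.036,"dz":0,"wx":0,"wy":0,"wz":0.077,"grip":1},{"dx":-0.004,"dy":-0.036,"dz":0,"wx":0.0122,"wy":-0.1047,"wz":0,"grip":1},{"dx":-0.004,"dy":-0.036,"dz":0,"wx":0.0122,"wy":-0.1047,"wz":0,"grip":1},{"dx":-0.004,"dy":-0.036,"dz":0,"wx":0.0122,"wy":-0.1047,"wz":0,"grip":1}]'
python3 -m jog '[{"dx":-0.004,"dy":-0.036,"dz":0,"wx":0.0122,"wy":-0.1047,"wz":0,"grip":1},{"dx":-0.004,"dy":-0.032,"dz":0,"wx":0.0122,"wy":-0.1047,"wz":0,"grip":1},{"dx":0,"dy":0,"dz":0,"wx":0,"wy":0,"wz":0,"grip":1},{"dx":0,"dy":0,"dz":0,"wx":0,"wy":0,"wz":0,"grip":1},{"dx":0,"dy":0,"dz":0,"wx":0,"wy":0,"wz":0,"grip":1}]'
python3 -c "
from h import *
t=env.state();print(t['ee_rot'],t['force'],(bedR(6.7).T@(t['ee_pos']-[577,-.6,125])).round(1))"
```

```text
time_s: 15.3
ee_pos: [533.4, 59.7, 246.2]
ee_rot: [179.8, -18.2, 6.7]
force: [0.2, -0.6, -0.7]
gripper_width: 17.3
time_s: 15.8
ee_pos: [526.8, -6.5, 246.9]
ee_rot: [179.9, -30.1, 6.7]
force: [-0.1, -0.6, -1.8]
gripper_width: 17.0
[179.86299695 -30.07500938   6.72934759] [-0.08069268 -0.61556175 -1.84675334] [ 17.1  -0.  130.9]
```

```bash
python3 -m jog '[{"dx":-0.002,"dy":-0.001,"dz":-0.015,"wx":0,"wy":0,"wz":0,"grip":1},{"dx":0,"dy":0,"dz":-0.015,"wx":0,"wy":0,"wz":0,"grip":1},{"dx":0,"dy":0,"dz":0,"wx":0,"wy":0,"wz":0,"grip":1},{"dx":0,"dy":0,"dz":0,"wx":0,"wy":0,"wz":0,"grip":1},{"dx":0,"dy":0,"dz":0,"wx":0,"wy":0,"wz":0,"grip":1}]'
python3 - <<'E'
from h import *
c,im=wrist("w10");t=env.state();B=bedR(6.7);O=np.array([577,-.6,125])
print(t['ee_rot'],(B.T@(t['ee_pos']-O)).round(1))
T=Ro.from_euler('xyz',t["ee_rot"],degrees=True).as_matrix()
h=proj(c,O+B@[-.2,.5,17]);n=proj(c,t["ee_pos"]+T@[0,0,62]);print("exp hole",h,"nose",n,"knobtop",proj(c,t["ee_pos"]+T@[0,0,-41]))
K=O+B[:,2]*30
def cr(i,p,w,hh,k,nm):
    x,y=int(p[0]-w/2),int(p[1]-hh/2);print(nm,x,y);return cv2.resize(i[y:y+hh,x:x+w],(w*k,hh*k),interpolation=cv2.INTER_CUBIC)
L=cr(im,(h+n)/2,100,150,4,"wrist")
R=[]
for nm in("scene","side"):
    f=cv2.cvtColor(env.grab_frame(nm),cv2.COLOR_RGB2BGR);cv2.imwrite(f"pics/{nm}10.png",f)
    R.append(cr(f,proj(env.get_calibration(nm),K),80,60,5,nm))
cv2.imwrite("pics/v10.png",np.hstack([L,np.vstack(R)]))
E
```

```text
time_s: 16.3
ee_pos: [525.0, -7.4, 217.3]
ee_rot: [179.8, -30.1, 6.8]
force: [0.0, 0.2, -0.4]
gripper_width: 17.3
[179.84078588 -30.12574584   6.75802476] [  0.6  -0.8 106.2]
exp hole [316.93683765 249.88722615] nose [319.12754461 259.13787267] knobtop [320.26033197 333.57740832]
wrist 268 179
scene 296 198
side 279 216
```

View pics/v10.png

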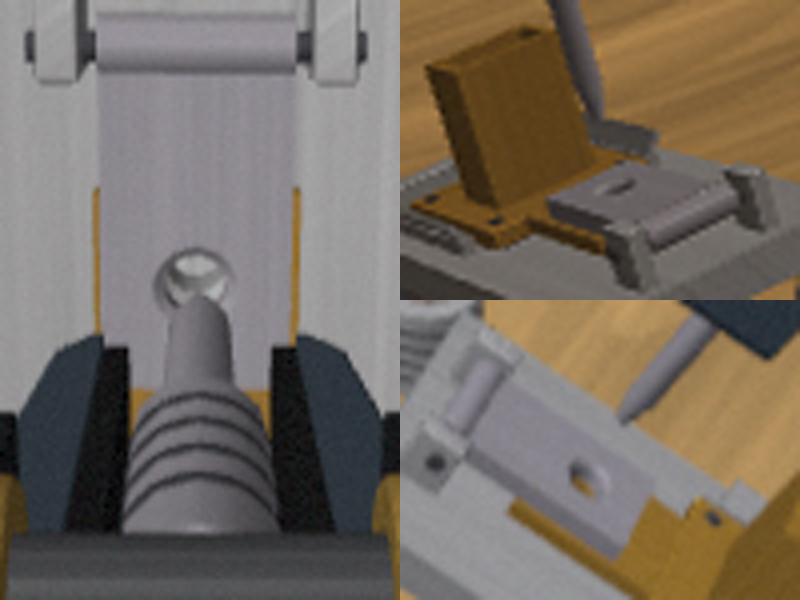

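Left is the wrist view: the keeper hole's centre is at crop (194.5,279), the nose tip's front edge at (201,295), and the shank and knob axis at about 200. Right top is the scene view with tip (198,122) and hole (217,185). Right bottom is the side view with tip (222,125) and hole (188,178). I'll triangulate the difference.

```bash
python3 - <<'E'
from h import *
a=env.get_calibration("scene");b=env.get_calibration("side");c=cal("w10");B=bedR(6.7);O=np.array([577,-.6,125])
t=env.state()
S=lambda x,y:(296+x/5,198+y/5); D=lambda x,y:(279+x/5,216+y/5); W=lambda x,y:(268+x/4,179+y/4)
N,H={},{}
for nm,n,h in[("s+d",[(a,S(198,122)),(b,D(222,125))],[(a,S(217,185)),(b,D(188,178))]),
 ("w+d",[(c,W(201,300)),(b,D(222,125))],[(c,W(194.5,279)),(b,D(188,178))]),
 ("w+s",[(c,W(201,300)),(a,S(198,122))],[(c,W(194.5,279)),(a,S(217,185))])]:
    p,e=tri(*n);q,f=tri(*h);print(nm,"nose",B.T@(p-O),e,"hole",B.T@(q-O),f,"diff",B.T@(p-q))
g=lambda p,z:(B.T@(onpl(c,p,O+B[:,2]*z,B[:,2])-O)).round(1)
print("w planes: nose front",g(W(201,295),44.2),"shank mid row340",g(W(199.5,340),55),"hole",g(W(194.5,279),17),"knob",g(W(200,500),140))
E
```

```text
s+d nose [ 1.62730637 -0.07352896 42.70815458] 1.5 hole [-0.65084666  1.30700613 17.69627457] 1.4 diff [ 2.27815303 -1.3805351  25.01188001]
w+d nose [ 2.48093485 -0.51746552 43.48548254] 1.6 hole [-0.14955233  0.58845253 18.33061258] 1.2 diff [ 2.63048718 -1.10591805 25.15486996]
w+s nose [ 3.87965458 -0.23088752 42.21605111] 0.2 hole [ 1.01134206  1.10866588 17.19848968] 0.5 diff [ 2.86831252 -1.3395534  25.01756143]
w planes: nose front [ 5.2 -0.4 44.2] shank mid row340 [ 0.6 -0.1 55. ] hole [ 0.7  0.7 17. ] knob [ 10.1   0.2 140. ]
```

The three pairings agree: the nose is about 2.3 mm too far up-slope and 1.2 mm too far to -y. Correct that and start down, watching force.

```bash
python3 -m jog '[{"dx":-0.002,"dy":0.001,"dz":-0.0011,"wx":0,"wy":0,"wz":0,"grip":1},{"dx":0.005,"dy":0.0006,"dz":-0.0087,"wx":0,"wy":0,"wz":0,"grip":1},{"dx":0.005,"dy":0.0006,"dz":-0.0087,"wx":0,"wy":0,"wz":0,"grip":1},{"dx":0.0025,"dy":0.0003,"dz":-0.0043,"wx":0,"wy":0,"wz":0,"grip":1},{"dx":0,"dy":0,"dz":0,"wx":0,"wy":0,"wz":0,"grip":1},{"dx":0,"dy":0,"dz":0,"wx":0,"wy":0,"wz":0,"grip":1}]'
python3 -c "
from h import *
t=env.state();print(t['ee_rot'],(bedR(6.7).T@(t['ee_pos']-[577,-.6,125])).round(1),bedR(6.7).T@t['force'])"
python3 -m jog '[{"dx":0.002,"dy":0.0002,"dz":-0.0035,"wx":0,"wy":0,"wz":0,"grip":1},{"dx":0.002,"dy":0.0002,"dz":-0.0035,"wx":0,"wy":0,"wz":0,"grip":1},{"dx":0,"dy":0,"dz":0,"wx":0,"wy":0,"wz":0,"grip":1}]'
python3 -c "
from h import *
t=env.state();print(t['ee_rot'],(bedR(6.7).T@(t['ee_pos']-[577,-.6,125])).round(1),bedR(6.7).T@t['force'])"
```

```text
time_s: 17.05
ee_pos: [534.4, -5.5, 193.0]
ee_rot: [179.9, -30.0, 6.7]
force: [0.3, 0.2, -1.2]
gripper_width: 17.7
[179.87788009 -29.98103179   6.68851157] [-3.2  0.2 80.3] [-0.28757702  0.15134928 -1.19486785]
time_s: 17.35
ee_pos: [538.2, -5.0, 185.8]
ee_rot: [179.9, -30.0, 6.7]
force: [-0.2, 0.1, -1.3]
gripper_width: 17.4
[179.88280711 -29.96996288   6.6823692 ] [-3.4  0.1 72.2] [-0.78825937  0.11249588 -1.00601865]
```

Entered the hole with almost no force. The measured x drifted 1.4 mm past the aim, so I'll correct that and continue.

```bash
python3 -m jog '[{"dx":0.0012,"dy":0.0001,"dz":0.0007,"wx":0,"wy":0,"wz":0,"grip":1},{"dx":0,"dy":0,"dz":0,"wx":0,"wy":0,"wz":0,"grip":1},{"dx":0.002,"dy":0.0002,"dz":-0.0035,"wx":0,"wy":0,"wz":0,"grip":1},{"dx":0,"dy":0,"dz":0,"wx":0,"wy":0,"wz":0,"grip":1}]'
python3 -c "
from h import *
t=env.state();print(t['ee_rot'],(bedR(6.7).T@(t['ee_pos']-[577,-.6,125])).round(1),bedR(6.7).T@t['force'])"
python3 -m jog '[{"dx":0.002,"dy":0.0002,"dz":-0.0035,"wx":0,"wy":0,"wz":0,"grip":1},{"dx":0.002,"dy":0.0002,"dz":-0.0035,"wx":0,"wy":0,"wz":0,"grip":1},{"dx":0,"dy":0,"dz":0,"wx":0,"wy":0,"wz":0,"grip":1}]'
python3 -c "
from h import *
t=env.state();print(t['ee_rot'],(bedR(6.7).T@(t['ee_pos']-[577,-.6,125])).round(1),bedR(6.7).T@t['force'])"
```

```text
time_s: 17.75
ee_pos: [541.3, -4.7, 183.1]
ee_rot: [179.9, -30.0, 6.7]
force: [0.9, 0.3, -1.2]
gripper_width: 17.4
[179.87933203 -29.9771742    6.68723136] [-2.1  0.1 68.2] [ 0.22341818  0.16352471 -1.49928995]
time_s: 18.05
ee_pos: [545.2, -4.3, 175.6]
ee_rot: [179.9, -29.9, 6.7]
force: [-0.6, 0.0, -2.9]
gripper_width: 17.4
[179.89212491 -29.92178518   6.68013708] [-2.5  0.  59.8] [-2.00198689  0.10310918 -2.20773497]
```

```bash
python3 -m jog '[{"dx":0.002,"dy":0.0002,"dz":-0.0035,"wx":0,"wy":0,"wz":0,"grip":1},{"dx":0.002,"dy":0.0002,"dz":-0.0035,"wx":0,"wy":0,"wz":0,"grip":1},{"dx":0,"dy":0,"dz":0,"wx":0,"wy":0,"wz":0,"grip":1}]'
python3 -c "
from h import *
t=env.state();print(t['ee_rot'],(bedR(6.7).T@(t['ee_pos']-[577,-.6,125])).round(1),bedR(6.7).T@t['force'],t['torque'])"
```

```text
time_s: 18.35
ee_pos: [549.0, -3.9, 168.4]
ee_rot: [179.9, -29.9, 6.7]
force: [-1.3, -0.4, -3.8]
gripper_width: 17.4
[179.90315341 -29.89123706   6.67796651] [-2.7  0.  51.7] [-3.02405134 -0.22752298 -2.5902988 ] [-0.1691325   1.01920832 -0.04459063]
```

```bash
python3 -m jog '[{"dx":0.0017,"dy":0.0002,"dz":-0.0037,"wx":0,"wy":0,"wz":0,"grip":1},{"dx":0.002,"dy":0.0002,"dz":-0.0035,"wx":0,"wy":0,"wz":0,"grip":1},{"dx":0.002,"dy":0.0002,"dz":-0.0035,"wx":0,"wy":0,"wz":0,"grip":1},{"dx":0,"dy":0,"dz":0,"wx":0,"wy":0,"wz":0,"grip":1}]'
python3 -c "
from h import *
t=env.state();print(t['ee_rot'],(bedR(6.7).T@(t['ee_pos']-[577,-.6,125])).round(1),bedR(6.7).T@t['force'],t['torque'])"
python3 -m jog '[{"dx":0.002,"dy":0.0002,"dz":-0.0035,"wx":0,"wy":0,"wz":0,"grip":1},{"dx":0.002,"dy":0.0002,"dz":-0.0035,"wx":0,"wy":0,"wz":0,"grip":1},{"dx":0,"dy":0,"dz":0,"wx":0,"wy":0,"wz":0,"grip":1}]'
python3 -c "
from h import *
t=env.state();print(t['ee_rot'],(bedR(6.7).T@(t['ee_pos']-[577,-.6,125])).round(1),bedR(6.7).T@t['force'],t['torque'])"
```

```text
time_s: 18.75
ee_pos: [555.1, -3.3, 158.0]
ee_rot: [179.9, -29.9, 6.7]
force: [-2.3, -0.8, -3.4]
gripper_width: 17.5
[179.8903706  -29.94839293   6.67960938] [-2.6 -0.1 39.6] [-3.82443246 -0.56012104 -1.77355489] [-1.39963831e-01  1.11149512e+00  3.47048739e-04]
time_s: 19.05
ee_pos: [559.2, -2.9, 151.2]
ee_rot: [179.9, -30.0, 6.7]
force: [-1.5, -0.4, -3.9]
gripper_width: 17.5
[179.88222679 -29.97393296   6.68429153] [-2.4 -0.2 31.6] [-3.22668029 -0.20623021 -2.59141102] [-0.0594756   1.08510534  0.03732688]
```

Going well, with about 10 mm left.

```bash
python3 -m jog '[{"dx":0.0018,"dy":0.0002,"dz":-0.0034,"wx":0,"wy":0,"wz":0,"grip":1},{"dx":0.0015,"dy":0.0002,"dz":-0.0026,"wx":0,"wy":0,"wz":0,"grip":1},{"dx":0,"dy":0,"dz":0,"wx":0,"wy":0,"wz":0,"grip":1}]'
python3 -c "
from h import *
t=env.state();print(t['ee_rot'],(bedR(6.7).T@(t['ee_pos']-[577,-.6,125])).round(1),bedR(6.7).T@t['force'],t['torque'])"
python3 -m jog '[{"dx":0.0007,"dy":0.0001,"dz":-0.0013,"wx":0,"wy":0,"wz":0,"grip":1},{"dx":0.0005,"dy":0,"dz":-0.0009,"wx":0,"wy":0,"wz":0,"grip":1},{"dx":0,"dy":0,"dz":0,"wx":0,"wy":0,"wz":0,"grip":1}]'
python3 -c "
from h import *
t=env.state();print(t['ee_rot'],(bedR(6.7).T@(t['ee_pos']-[577,-.6,125])).round(1),bedR(6.7).T@t['force'],t['torque'])"
```

```text
time_s: 19.35
ee_pos: [562.7, -2.5, 145.5]
ee_rot: [179.9, -30.0, 6.7]
force: [-2.9, -0.1, -4.0]
gripper_width: 17.2
[179.87256099 -30.00919684   6.68499694] [-2.3 -0.3 24.9] [-4.5076422   0.25760562 -2.06342025] [-0.09971159  1.07362333  0.02085407]
time_s: 19.65
ee_pos: [563.8, -2.5, 143.6]
ee_rot: [179.9, -30.0, 6.7]
force: [-1.9, -0.8, -2.9]
gripper_width: 17.7
[179.87004439 -30.0273353    6.68710244] [-2.2 -0.3 22.8] [-3.18987971 -0.52365672 -1.55555566] [-0.07785649  1.02274719 -0.03098206]
```

```bash
python3 -m jog '[{"dx":0.0005,"dy":0.0001,"dz":-0.0009,"wx":0,"wy":0,"wz":0,"grip":1},{"dx":0.0003,"dy":0,"dz":-0.0005,"wx":0,"wy":0,"wz":0,"grip":1},{"dx":0,"dy":0,"dz":0,"wx":0,"wy":0,"wz":0,"grip":1}]'
python3 -c "
from h import *
t=env.state();print((bedR(6.7).T@(t['ee_pos']-[577,-.6,125])).round(1),bedR(6.7).T@t['force'],t['torque'])"
python3 -m jog '[{"dx":0.0003,"dy":0.0001,"dz":-0.0007,"wx":0,"wy":0,"wz":0,"grip":1},{"dx":0.0003,"dy":0,"dz":-0.0007,"wx":0,"wy":0,"wz":0,"grip":1},{"dx":0,"dy":0,"dz":0,"wx":0,"wy":0,"wz":0,"grip":1}]'
python3 -c "
from h import *
t=env.state();print((bedR(6.7).T@(t['ee_pos']-[577,-.6,125])).round(1),bedR(6.7).T@t['force'],t['torque'])"
```

```text
time_s: 19.95
ee_pos: [564.6, -2.4, 142.4]
ee_rot: [179.9, -30.0, 6.7]
force: [-4.5, -0.8, -1.1]
gripper_width: 17.5
[-2.2 -0.3 21.4] [-4.46508171 -0.2949481   1.36358386] [-0.02539159  1.12220828  0.05463041]
time_s: 20.25
ee_pos: [564.8, -2.3, 142.1]
ee_rot: [179.9, -30.1, 6.7]
force: [-12.1, -1.6, 9.3]
gripper_width: 17.5
[-2.1 -0.3 21. ] [-5.90584594 -0.13910167 14.17624756] [-0.15477341  1.46508485  0.00920029]
```

Shoulder is seated: the normal force rose to 14 N at the expected height. Open, then back off along the pin's axis.

```bash
python3 -m jog '[{"dx":0,"dy":0,"dz":0,"wx":0,"wy":0,"wz":0,"grip":-1},{"dx":0,"dy":0,"dz":0,"wx":0,"wy":0,"wz":0,"grip":-1},{"dx":0,"dy":0,"dz":0,"wx":0,"wy":0,"wz":0,"grip":-1},{"dx":0,"dy":0,"dz":0,"wx":0,"wy":0,"wz":0,"grip":-1},{"dx":0,"dy":0,"dz":0,"wx":0,"wy":0,"wz":0,"grip":-1},{"dx":0,"dy":0,"dz":0,"wx":0,"wy":0,"wz":0,"grip":-1},{"dx":-0.015,"dy":-0.0018,"dz":0.026,"wx":0,"wy":0,"wz":0,"grip":-1},{"dx":-0.02,"dy":-0.0024,"dz":0.035,"wx":0,"wy":0,"wz":0,"grip":-1},{"dx":-0.02,"dy":-0.0024,"dz":0.035,"wx":0,"wy":0,"wz":0,"grip":-1},{"dx":-0.01,"dy":-0.001,"dz":0.017,"wx":0,"wy":0,"wz":0,"grip":-1}]'
python3 -m jog '[{"dx":-0.03,"dy":-0.003,"dz":0.01,"wx":0,"wy":0,"wz":0,"grip":-1},{"dx":-0.03,"dy":-0.003,"dz":0.01,"wx":0,"wy":0,"wz":0,"grip":-1},{"dx":0,"dy":0,"dz":0,"wx":0,"wy":0,"wz":0,"grip":-1},{"dx":0,"dy":0,"dz":0,"wx":0,"wy":0,"wz":0,"grip":-1},{"dx":0,"dy":0,"dz":0,"wx":0,"wy":0,"wz":0,"grip":-1}]'
python3 - <<'E'
from h import *
c,im=wrist("w11");B=bedR(6.7);O=np.array([577,-.6,125]);t=env.state();print((B.T@(t['ee_pos']-O)).round(1),t["force"],t["gripper_width"])
print("expected knob top px",proj(c,O+B@[0,0,62]),"keeper tip",proj(c,O+B@[-20,0,17]))
g=cv2.cvtColor(im,cv2.COLOR_BGR2GRAY);p=proj(c,O+B@[0,0,62]).astype(int)
r=357*9/np.linalg.norm(c["R"]@(O+B@[0,0,62])+c["t"])
y0,x0=max(p[1]-50,0),p[0]-50
ci=cv2.HoughCircles(cv2.GaussianBlur(g[y0:y0+100,x0:x0+100],(3,3),0),cv2.HOUGH_GRADIENT,1,15,param1=60,param2=10,minRadius=int(r*.8),maxRadius=int(r*1.25)+1)
for q in (ci[0][:3] if ci is not None else[]): print("circle",q[:2]+[x0,y0],q[2],"expect r",r,"bed xy",(B.T@(onpl(c,q[:2]+[x0,y0],O+B[:,2]*62,B[:,2])-O)).round(1))
for nm in("scene","side"):
    f=cv2.cvtColor(env.grab_frame(nm),cv2.COLOR_RGB2BGR);cv2.imwrite(f"pics/{nm}11.png",f)
    k=env.get_calibration(nm)
    q=cv2.imread(f"pics/{nm}0.png");d=(cv2.absdiff(f,q).max(2)>40).astype(np.uint8);d=cv2.morphologyEx(d,cv2.MORPH_OPEN,np.ones((3,3)))
    n,_,st,ce=cv2.connectedComponentsWithStats(d);print(nm,"top",proj(k,O+B@[0,0,62]).round(),[(ce[i].round().tolist(),st[i,:5].tolist()) for i in range(1,n) if st[i,4]>25])
E
```

```text
time_s: 21.25
ee_pos: [500.1, -10.1, 257.3]
ee_rot: [179.8, -30.3, 6.7]
force: [0.7, 0.6, 0.4]
gripper_width: 90.8
time_s: 21.75
ee_pos: [440.7, -15.9, 273.7]
ee_rot: [179.9, -30.0, 6.7]
force: [0.4, 0.0, 0.5]
gripper_width: 91.2
[-44.5   0.8 197.1] [ 0.50287322 -0.31245551 -0.51091905] 91.31063777591397
expected knob top px [319.05639355 183.61518346] keeper tip [318.74370383 200.24335509]
circle [317.5 185.5] 9.6 expect r 10.446537508216904 bed xy [-1.6  1.3 62. ]
scene top [331. 212.] [([214.0, 29.0], [171, 0, 85, 67, 3585]), ([255.0, 1.0], [250, 0, 12, 4, 37]), ([278.0, 16.0], [255, 0, 46, 31, 820]), ([306.0, 86.0], [246, 59, 89, 69, 1938]), ([205.0, 114.0], [198, 102, 14, 22, 190]), ([280.0, 122.0], [271, 115, 19, 18, 238]), ([455.0, 208.0], [450, 199, 11, 18, 146]), ([351.0, 217.0], [338, 205, 24, 26, 373]), ([319.0, 227.0], [300, 207, 38, 42, 1087]), ([181.0, 280.0], [171, 275, 20, 11, 148]), ([185.0, 294.0], [170, 283, 30, 24, 519])]
side top [329. 235.] [([601.0, 57.0], [515, 0, 125, 134, 6247]), ([524.0, 75.0], [465, 18, 142, 101, 4080]), ([446.0, 97.0], [442, 90, 9, 15, 96]), ([463.0, 104.0], [456, 97, 17, 15, 126]), ([439.0, 175.0], [389, 105, 106, 152, 6288]), ([429.0, 115.0], [426, 108, 8, 14, 63]), ([619.0, 311.0], [587, 151, 53, 265, 8086]), ([300.0, 217.0], [292, 202, 16, 34, 228]), ([386.0, 232.0], [373, 223, 26, 17, 229]), ([327.0, 243.0], [317, 232, 19, 24, 175]), ([347.0, 274.0], [301, 249, 73, 56, 1913]), ([232.0, 405.0], [224, 397, 16, 19, 191])]
```

The knob sits where the home pose predicts in all three views, and the change masks show nothing else moved. Handing in.

```bash
python3 -c "
from h import *
env.job_done();s=env.state();print(s['time_s'],s['force'],s['gripper_width'])"
```

```text
the job is handed in; nothing more can be done
the job is handed in; nothing more can be done
```

I placed the brass section on the bed against the ledge and released it. I then pressed the keeper shut over the tongue and pushed the long pin through until its knob seated. The job was handed in at about 22 s with the gripper open and clear; it reports no verdict.

**Checks that agreed**
- **Section:** about 1 mm from the bed's origin in x and y, by the wrist view after release.
- **Keeper:** took 9 N pressed at the shut height, with its hole measured over the bed's.
- **Pin:** stopped on the keeper at 14 N at the expected height. Afterwards the knob was about where its home pose predicts in the wrist, scene and side views.
- **Other things on the desk:** before/after pictures from the scene and side cameras show no change at the short pin, spanner, mouse or attenuator.

**Checks that disagreed or were weaker**
- The wrist camera reads about 2 mm off to one side. It put the racked pin 6 mm in y from the fixed views; I allowed for 2 mm of that, and the grasp fitted.
- The final wrist reading put the knob's top 1.5–2 mm from the hole's axis. That is within the fit's slack, but I did not measure the pin's tilt directly.
- The last check was by numbers only, because all 12 picture views were used.

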